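# Load a spring-floored battery well and lock the pile under its T-bar

### The job

Load both battery packs into the well of the grey standby supply, lying flat one on the other on its spring-loaded plate. Then set the loose T-handled bar lengthways in the mouth, press the pile right down with it and turn it clockwise, about a quarter turn, just until you feel it come up against its stop, so that it springs up into its notch under the deck and holds the pile down after you let go. Neither ram the packs nor force the bar against its stop, and leave everything else on the desk and the turntable where it is.

Things in the scene. Friction and masses are not known exactly. Their poses are not given: they have to be found in the camera images.
- supply: Standby battery supply, a fixed grey steel case, deck top 98 mm above the desk. Origin on the desk under the centre of its battery well; x along the well, y across it, z up. The case spans x -63 to 175 mm, y -62 to 62 mm; beyond x = 75 mm is a control panel with fittings up to 18 mm above the deck.
- well_mouth (a point): Centre of the well's mouth, level with the deck's top. The mouth is a rectangle 106 mm (supply's x) by 66 mm (y) in the 6 mm thick deck. The well's long sides are open for |x| < 43 mm, from the deck's underside down to 26 mm below the deck's top, into a free space that reaches out to |y| = 59 mm under the deck.
- deck_under (a point): On the well's axis, at the deck's underside. A steel keeper ring sits hidden under the deck. Going clockwise (from above) each end of the bar meets, 42 to 51 mm from the axis: a 15 mm wide land 3 mm below the underside, then a notch 3 mm wider than the bar, then at once a stop block. The ring is set differently each time: the stop comes after 74 to 106 degrees of turn; it must be felt.
- tbar_grip (a point): Middle of the bar's T-handle, 50 mm above its underside. With the pile at its hard stop (about 10 N of push) the bar's top is 2.5 mm below the keeper's lands; only within that height can it pass under them. In the notch, against the stop, the spring lifts it 5.5 mm until it meets the deck's underside. Turning the pressed bar freely takes under 0.1 N m.
- plate (a joint): How far the well's spring-loaded plate has sunk, in m; 0 at rest, hard stop at 0.0615. The spring pushes up with 2 N at rest plus 300 N/m; the plate itself weighs 2 N; one pack's weight sinks it about 11 mm. With two packs under the locked bar it reads about 0.056. Let go unlocked, the pile comes up again.
- plate_top (a point): Centre of the top face of the spring-loaded plate (steel, 100 x 60 mm, brass strips); at rest 14 mm below the deck's top.
- pack_a: Battery pack: dark grey plastic block 100 x 60 x 26 mm with paper label and brass strips, about 0.35 kg. Origin at the centre of its underside, x along its length, z up. Starts flat on the turntable, 38 mm above the desk. It fits the well lengthways, either way round, with 3 mm to spare all round; fingers holding its 60 mm width do not fit into the well.
- pack_b: Second battery pack, the same as pack_a; it starts lying on the cork desk top.
- tbar: Loose brown bakelite hold-down bar, 0.16 kg, upright on the cork. Origin at the centre of its underside, x along the bar, z up. Rubber pad 40 mm across (z 0 to 4 mm), cross bar 96 x 16 mm (x, y; z 4 to 12), stem 18 mm thick (z 12 to 32), flat T-handle 60 x 14 mm (x, y; z 32 to 68), parallel to the bar. Lengthways it passes down through the mouth; the pad bears on the upper pack.
- turntable: Fixed foot of the brown bakelite turntable; origin on the desk on its axis. The platter on it, 336 mm across, top 38 mm above the desk, turns freely and carries pack_a and four bystanders.
- joystick: Bystander on the turntable: black joystick, base 84 x 84 mm, 122 mm high; origin at the centre of its underside, z up.
- disk_box: Bystander on the turntable: grey plastic disk box 100 x 92 x 103 mm; origin at the centre of its underside, z up.
- osc_can: Bystander on the turntable: silver oscillator can 50 x 50 x 36 mm; origin at the centre of its underside, z up.
- mouse: Bystander on the turntable: cream computer mouse 60 x 100 x 33 mm (x, y, z); origin at the centre of its underside.
- cartridge: Bystander on the cork: flat black cartridge 108 x 78 x 18 mm; origin at the centre of its underside, z up.
- solder_pump: Bystander on the cork: aluminium desoldering pump 194 mm long, 20 mm thick, lying along its x axis; origin near mid length on the desk.
- screwdriver: Bystander on the cork: screwdriver with a black handle, 180 mm long, lying along its x axis.
Mind the look-alikes: they are no part of the job. What is shaped like the pack_b but orange is not meant.

How it is judged:
By the outcome, as a careful person would: the job done as asked, in the order asked, and still so for the second after the job is handed in, with the robot touching nothing.
It also fails if it takes over 72 s, if anything falls off the work surface, if the arm or the gripper's body presses on something with over 40 N, if the wrist force passes 120 N, or if a joint passes its speed limit or range.

### The arm

A 6-joint arm with a two-finger parallel gripper is mounted at the origin on the work surface. World frame = base frame: x ahead of the robot, y to its left, z up, the work surface at z = 0. Lengths are in m, angles in rad, forces in N, time in s.
With the tool pointing down it reaches from about 0.425 to 0.95 m from the base axis. Payload 3.5 kg.
Tool frame: the origin (TCP) lies on the centre line of the jaws, within the pads' length; the fingertips stand 14 mm ahead of it and the grasp point (between the pads) lies 5 mm behind it (tips_ahead is the distance from the TCP to the fingertips, in m); y points along the fingers, z is the direction in which the jaws open and shut, and the axes are right-handed (so a half turn about y gives the same grasp; the last joint's range is limited). The gripper opens to 85 mm and grips with 20 to 120 N. Pads are 22 mm wide; open, the fingers measure 114 mm over their backs; the gripper's body (76 mm by 85 mm) begins 54 mm behind the grasp point. The pads swing forward as they close: fully open they stand 13 mm farther back than shut.
Start: joints at [1.029, 0.286, 1.577, -0, 1.279, -0.15], TCP at [0.258, 0.624, 0.245] pointing down, gripper open.
Joint ranges: [-2.77, 2.77], [-0.9, 2.22], [0.21, 2.48], [-1.53, 4.67], [0.24, 2.81], [-2.84, 2.84]. Speed limits (rad/s): [2.79, 2.79, 3.14, 3.14, 3.14, 3.14].

### API

Orientations are given as a unit quaternion [x, y, z, w].
In Python, from plant import get_state, read_camera, sign_off, tips_ahead gives the robot as it stands.
- The arm moves only by the tool send_rows, never from a script. Its argument "plan" is a list of rows, each a list of 2 entries, a list of its own where there are three numbers: the shift along the tool's x, y, z in units of 12 cm (1.0 is 12 cm), then the turn, a rotation vector about the tool's x, y, z in units of 360 degrees (1.0 is 360 degrees). In form: [[[tx, ty, tz], [rx, ry, rz]], ...]. A call has 1 to 12 rows; each row shifts and turns the commanded pose from where the row before left it, along the tool's axes as they then stand; what a row does not reach is not made up. A row lasts 1/10 s, in which the tool goes at most 50 mm and 8.59 degrees, less where a joint would pass 70% of its speed; a pose out of reach is approached as far as the arm can. A call with a number of a shift or a turn outside -1 to 1 is refused whole. A call with a gripper value outside its range is refused whole. "gripper" is the closure, from 0 (fully open) to 1 (shut), set as the call begins (left out, the last holds). The fingers move at their own pace and stop on an object; "grip_force" is the grip in N (left out, the last holds). Time passes only in rows, so rows that do not move let the fingers close. It gives the time, the measured TCP pose, the force and the opening at its end, in the units of the state.
- get_state(): the state, without advancing time (a new reading comes with each control period).
- read_camera(name): name is "side" or "top"; returns a dict with "img" (420x560x3 uint8, blue, green, red), "fx", "fy", "cx", "cy" (pixels), "world_from_camera" (4x4, takes a point from camera to world coordinates). Camera axes: x right, y down, z forward; pixel columns grow to the right and rows downward; lengths in m; the calibration is good to about 2 mm. A picture is of the moment at which its call begins. There is no depth.
- sign_off(): hands the job in, once; it reports no verdict.
The state is a dict: "time": time; "qpos": joint angles; "dq": joint speeds; "joint_efforts": joint torques, N m; "eef_pos": TCP position; "tcp_rot": TCP orientation; "contact_force": force on the tool from outside, world axes, zero at the start; "wrist_torque": the same for the moment, N m; "opening": opening from 0.0 (shut) to 1.0 (fully open).
Only numpy, scipy, OpenCV 4.12 (cv2) and the standard library are available. Lean on these libraries where they do the work, as an engineer would, in place of code of your own. Each camera call takes 0.05 s, during which the arm holds its last target. There are 200 camera calls.

## Working session

There is one attempt and no reset: what is moved stays moved. The work goes in short steps, Python scripts to look and compute and a tool call to move; the robot and the scene stay as the last step left them, time stands still between calls to the robot, and variables do not carry over. Pictures are saved under pics/ and viewed, about 8 in all and at most 12, crops included, and the job is handed in when it is done.

Besides the shell and the picture viewer there is one more tool, called after "Emit:" by a JSON object that holds its "api" and its "payload". send_rows: Moves the arm, as the interface text tells. Its arguments: {"type":"object","properties":{"plan":{"type":"array"},"gripper":{"type":"number"},"grip_force":{"type":"number"}},"required":["plan"]}

```bash
mkdir -p pics; ls; python3 - <<'E'
from plant import *
import cv2,numpy as np
s=get_state()
for k,v in s.items(): print(k,np.round(v,4))
print(tips_ahead)
for n in("side","top"):
    c=read_camera(n); cv2.imwrite(f"pics/{n}0.png",c["img"]); print(n,c["fx"],c["fy"],c["cx"],c["cy"],np.round(c["world_from_camera"],4).tolist())
E
```

```text
pics
time 0.0
qpos [ 1.029   0.2872  1.5782 -0.      1.2786 -0.15  ]
dq [ 0.0006  0.0018  0.0012  0.001  -0.0012  0.0004]
joint_efforts [ 4.00000e-04 -4.05988e+01 -2.92631e+01 -2.00000e-04  5.80000e-03
  0.00000e+00]
eef_pos [0.2574 0.6233 0.2439]
tcp_rot [ 0.6944 -0.1379  0.1373 -0.6928]
contact_force [ 0.4037 -0.254  -0.1748]
wrist_torque [ 0.0168 -0.0021 -0.0109]
opening 1.0022
0.014
side 440.22955060744795 440.22955060744795 279.4164166450901 207.68663871287933 [[0.8773, -0.3604, 0.3169, 0.1658], [-0.48, -0.6541, 0.5846, -0.6783], [-0.0034, -0.665, -0.7468, 0.9473], [0.0, 0.0, 0.0, 1.0]]
top 452.8263674633232 452.8263674633232 271.98560456058976 210.92348342914934 [[0.0001, -0.9928, 0.1198, 0.3517], [-0.9998, -0.0027, -0.0214, 0.0032], [0.0216, -0.1197, -0.9926, 1.5406], [0.0, 0.0, 0.0, 1.0]]
```

View pics/top0.png

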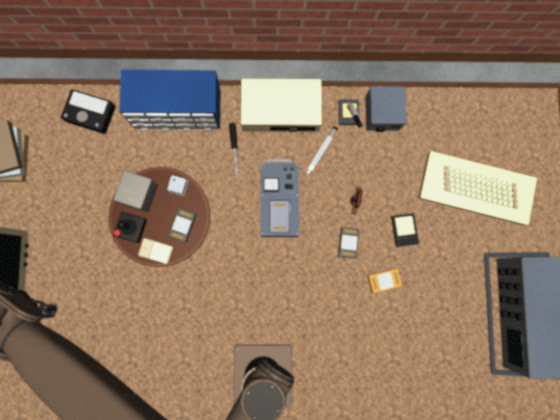

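View pics/side0.png

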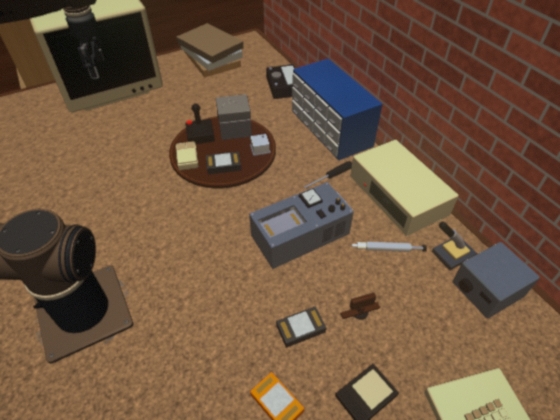

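The top view shows the supply at (280,200), pack_a on the turntable at (182,225), pack_b at (349,243) and the T-bar at (356,201). The orange look-alike is at (386,281). The side view shows pack_a at (223,161), pack_b at (301,326), the bar at (361,305) and the well at (283,222). Next I'll enlarge these.

```bash
cat > h.py <<'E'
import numpy as np,cv2
from plant import *
def grab(n,k=1):
    c=read_camera(n); 
    c["img"]=np.mean([c["img"]]+[read_camera(n)["img"] for _ in range(k-1)],0).astype(np.uint8); return c
def onplane(c,uv,z):
    uv=np.atleast_2d(np.array(uv,float)); T=c["world_from_camera"]
    d=np.c_[(uv[:,0]-c["cx"])/c["fx"],(uv[:,1]-c["cy"])/c["fy"],np.ones(len(uv))]@T[:3,:3].T
    o=T[:3,3]; return o+d*((z-o[2])/d[:,2])[:,None]
def proj(c,p):
    T=c["world_from_camera"]; q=(np.atleast_2d(p)-T[:3,3])@T[:3,:3]
    return np.c_[q[:,0]/q[:,2]*c["fx"]+c["cx"],q[:,1]/q[:,2]*c["fy"]+c["cy"]]
def crop(img,u,v,w,h,s): return cv2.resize(img[v:v+h,u:u+w],None,fx=s,fy=s,interpolation=cv2.INTER_CUBIC)
E
python3 - <<'E'
import cv2,numpy as np
from h import crop
t=cv2.imread("pics/top0.png");s=cv2.imread("pics/side0.png")
a=np.hstack([crop(t,155,205,50,37,8),crop(t,330,180,50,75,8)[:296],])
A=crop(t,157,200,50,50,8);B=crop(t,332,216,50,50,8) # 400
cv2.imwrite("pics/c1.png",np.vstack([np.hstack([crop(t,160,206,50,37,8),crop(t,325,225,50,37,8)]),np.hstack([crop(t,330,182,50,37,8),crop(t,255,198,50,40,8)[:296]])]))
cv2.imwrite("pics/c2.png",np.vstack([np.hstack([crop(s,195,140,60,45,6)[:,:360],crop(s,270,300,60,45,6)]),np.hstack([crop(s,335,285,60,50,6),crop(s,245,195,60,50,6)])]))
E
```

```text
(no output)
```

View pics/c1.png

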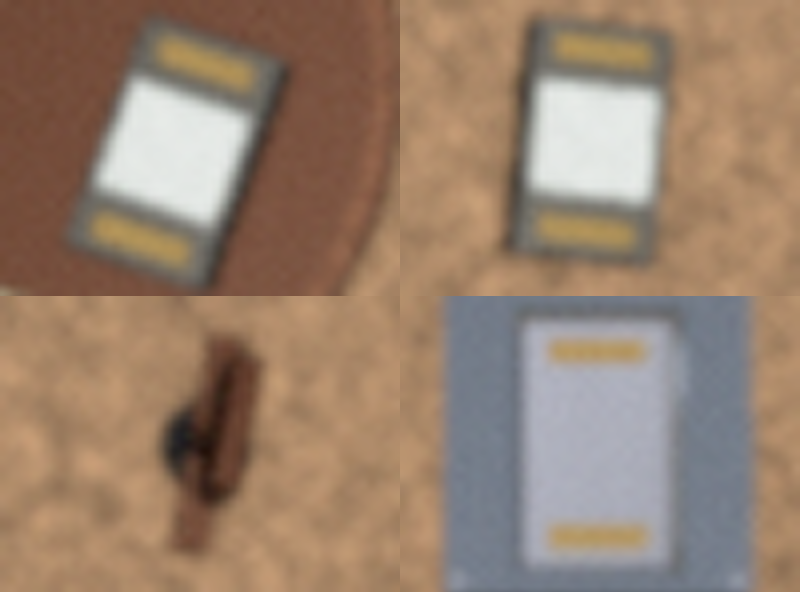

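View pics/c2.png

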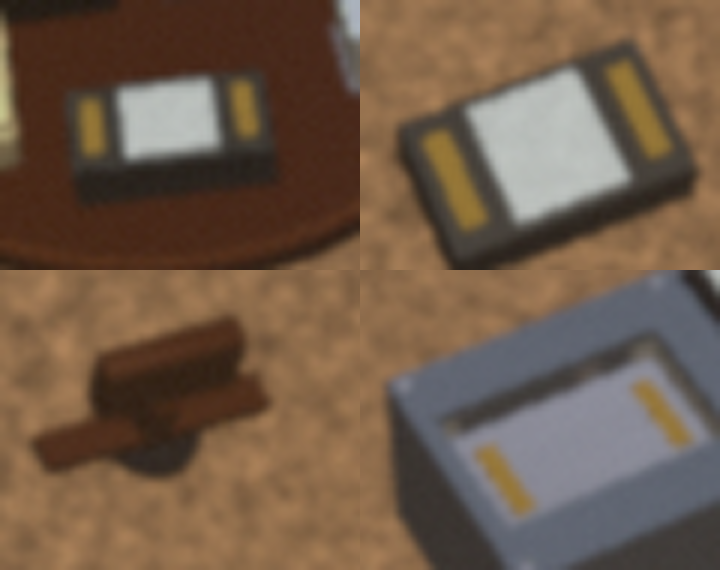

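The top crops show each pack's white label between two brass strips, and two brass strips on the plate at crop (598,352) and (598,537). In the side crops the bar's handle top runs from (95,360) to (240,320), and the bar ends sit at (45,450) and (262,390). I'll locate the packs and plate from the brass strip pairs in both views, and the bar from its handle and bar ends.

```bash
cat >> h.py <<'E'
def strips(c,u,v,w,h,hue=(12,28),smin=100,vmin=110,area=12,k=4,n=2):
    """centroids of brass blobs inside a pixel box"""
    im=crop(c["img"],u,v,w,h,k); H=cv2.cvtColor(im,cv2.COLOR_BGR2HSV)
    m=cv2.inRange(H,(hue[0],smin,vmin),(hue[1],255,255))
    nn,l,st,ce=cv2.connectedComponentsWithStats(m)
    o=sorted(range(1,nn),key=lambda i:-st[i,4])[:n]
    return [((ce[i]+.5)/k-.5+[u,v],st[i,4]/k/k) for i in o]
def pose(c,p,z):
    P=onplane(c,p,z); m=P.mean(0); d=P[1]-P[0]
    return np.round(m*1000,1)[:2],round(float(np.linalg.norm(d))*1000,1),round(float(np.degrees(np.arctan2(d[1],d[0])))%180,1)
E
python3 - <<'E'
from h import *
c={n:read_camera(n) for n in("top","side")}
box={"top":{"b":(338,226,24,34,.026),"a":(167,206,30,38,.064),"plate":(270,200,20,36,.084)},
"side":{"b":(275,305,52,38,.026),"a":(205,150,38,24,.064),"plate":(260,200,45,40,.084)}}
for n in c:
    for k,(u,v,w,h,z) in box[n].items():
        im=c[n]["img"]
        for sm in (90,120):
            s=strips(c[n],u,v,w,h,smin=sm)
            print(n,k,sm,[(np.round(p,1).tolist(),round(a,1)) for p,a in s],pose(c[n],[p for p,a in s],z) if len(s)==2 else'')
s=c["side"]
print("handle top side", onplane(s,[[352,300.3],[374.5,294.3]],.068)*1000)
print("bar ends side", onplane(s,[[342,314.7],[378.6,304]],.012)*1000)
t=c["top"]
print("handle top top", onplane(t,[[330+240/8,182+55/8],[330+222/8,182+195/8]],.068)*1000)
print("bar end top", onplane(t,[[330+190/8,182+250/8],[330+222/8,182+42/8]],.012)*1000)
E
```

```text
top b 90 [([352.0, 242.9], np.float64(230.1)), ([349.9, 230.9], np.float64(36.7))] (array([ 447.3, -294.7]), 40.8, 8.9)
top b 120 [([349.9, 230.9], np.float64(12.9)), ([347.6, 253.4], np.float64(11.4))] (array([ 429.7, -286.9]), 75.9, 173.0)
top a 90 [([185.2, 213.5], np.float64(39.7)), ([177.0, 235.4], np.float64(39.6))] (array([484.7, 267.7]), 75.9, 161.0)
top a 120 [([176.9, 235.4], np.float64(15.6)), ([185.1, 213.5], np.float64(14.6))] (array([484.8, 268. ]), 75.8, 160.8)
top plate 90 [([279.2, 227.6], np.float64(17.4)), ([279.1, 204.4], np.float64(17.1))] (array([511. , -51.4]), 75.7, 0.1)
top plate 120 [([275.2, 204.4], np.float64(0.1))] 
side b 90 [([295.5, 314.3], np.float64(579.2)), ([317.5, 338.8], np.float64(150.4))] (array([ 437.8, -301.2]), 76.2, 99.6)
side b 120 [([286.5, 309.7], np.float64(234.9)), ([317.4, 339.1], np.float64(108.9))] (array([ 431.3, -291.4]), 99.0, 104.4)
side a 90 [([209.8, 160.7], np.float64(28.7)), ([235.3, 157.6], np.float64(27.8))] (array([485.3, 264.6]), 75.9, 161.5)
side a 120 [([209.8, 160.7], np.float64(28.7)), ([235.3, 157.6], np.float64(27.8))] (array([485.3, 264.6]), 75.9, 161.5)
side plate 90 [([266.6, 202.4], np.float64(91.4)), ([268.7, 229.5], np.float64(36.2))] (array([492.3, -11.8]), 92.7, 65.7)
side plate 120 [([268.7, 229.5], np.float64(24.6)), ([294.9, 218.5], np.float64(21.4))] (array([511.2, -54.2]), 76.0, 179.6)
handle top side [[ 548.09078277 -313.76140492   68.        ]
 [ 601.75835878 -325.70210949   68.        ]]
bar ends side [[ 530.10641591 -310.58841417   12.        ]
 [ 622.13865052 -329.18662101   12.        ]]
handle top top [[ 603.62608095 -319.86620535   68.        ]
 [ 545.19065522 -311.06031383   68.        ]]
bar end top [[ 528.85198188 -308.76708497   12.        ]
 [ 618.83763653 -324.51789625   12.        ]]
```

```bash
cat >> h.py <<'E'
from scipy.spatial.transform import Rotation as Rn
def go(x,y,z,jaw=None,s=None):
    """mm target; jaw = world angle (deg, mod 180) of tool z. Prints turn, then tool shift after that turn, in row units"""
    s=s or get_state(); R=Rn.from_quat(s["tcp_rot"]).as_matrix(); a=np.degrees(np.arctan2(R[1,2],R[0,2]))
    print("t",round(s["time"],2),"tcp",np.round(np.array(s["eef_pos"])*1000,1),"jaw",round(a,2),"down",np.round(R[:,1],4),"q6",round(s["qpos"][5],2),"F",np.round(s["contact_force"],1),"open",round(s["opening"],3))
    if jaw is None: jaw=a
    d=(jaw-a+90)%180-90   # world ccw = -tool y (tool y down)
    a2=np.radians(a+d); Z=np.array([np.cos(a2),np.sin(a2),0]);Y=np.array([0,0,-1.]);X=np.cross(Y,Z)
    e=np.array([x,y,z])-np.array(s["eef_pos"])*1000
    print(" turn ry units",round(-d/360,4)," shift units xyz",np.round(np.array([e@X,e@Y,e@Z])/120,3))
E
python3 - <<'E'
from h import *
c=read_camera("side")
print(pose(c,[[285.8,330],[316.3,318]],.026))
R=Rn.from_quat(get_state()["tcp_rot"]).as_matrix();print(np.round(R,3))
go(500,200,300,83); go(429.8,-288,150,83)
E
```

```text
(array([ 430.6, -290.7]), 76.0, 174.0)
[[ 0.924 -0.001  0.382]
 [-0.382 -0.001  0.924]
 [-0.    -1.    -0.001]]
t 0.25 tcp [257.6 623.6 244.6] jaw 67.55 down [-6.e-04 -1.e-03 -1.e+00] q6 -0.15 F [-0.3 -0.8 -0.3] open 1.005
 turn ry units -0.0429  shift units xyz [ 2.435 -0.461 -3.257]
t 0.25 tcp [257.6 623.6 244.6] jaw 67.55 down [-6.e-04 -1.e-03 -1.e+00] q6 -0.15 F [-0.3 -0.8 -0.3] open 1.005
 turn ry units -0.0429  shift units xyz [ 2.35   0.789 -7.365]
```

Emit:
{"api": "send_rows", "payload": {"plan": [[[0, -0.1, 0], [0, -0.0215, 0]], [[0, -0.1, 0], [0, -0.0215, 0]], [[0.24, -0.026, -0.325], [0, 0, 0]], [[0.24, -0.026, -0.325], [0, 0, 0]], [[0.24, -0.026, -0.325], [0, 0, 0]], [[0.24, -0.026, -0.325], [0, 0, 0]], [[0.24, -0.026, -0.325], [0, 0, 0]], [[0.24, -0.026, -0.325], [0, 0, 0]], [[0.24, -0.026, -0.325], [0, 0, 0]], [[0.24, -0.026, -0.325], [0, 0, 0]], [[0.24, -0.026, -0.325], [0, 0, 0]], [[0.24, -0.026, -0.325], [0, 0, 0]]], "gripper": 0.29, "grip_force": 40}}

```text
time: 1.45
eef_pos: [0.4968, 0.2, 0.3008]
tcp_rot: [-0.706, 0.043, -0.043, 0.706]
contact_force: [-0.5, -0.4, 0.1]
opening: 0.711
```

```bash
python3 - <<'E'
from h import *
go(380,-200,150,83.5)
E
```

```text
t 1.45 tcp [496.8 200.  300.8] jaw 83.03 down [ 5.e-04  2.e-04 -1.e+00] q6 -1.26 F [-0.5 -0.4  0.1] open 0.711
 turn ry units -0.0013  shift units xyz [-0.59   1.257 -3.422]
```

Emit:
{"api": "send_rows", "payload": {"plan": [[[-0.017, 0, -0.373], [0, 0, 0]], [[-0.017, 0, -0.373], [0, 0, 0]], [[-0.017, 0, -0.373], [0, 0, 0]], [[-0.017, 0, -0.373], [0, 0, 0]], [[-0.017, 0, -0.373], [0, 0, 0]], [[-0.017, 0, -0.373], [0, 0, 0]], [[-0.017, 0, -0.373], [0, 0, 0]], [[-0.017, 0.15, -0.373], [0, 0, 0]], [[-0.017, 0.15, -0.373], [0, 0, 0]], [[0, 0.4, 0], [0, -0.0013, 0]], [[0, 0.4, 0], [0, 0, 0]], [[0, 0.4, 0], [0, 0, 0]]]}}

```text
time: 2.65
eef_pos: [0.429, -0.1965, 0.1193]
tcp_rot: [0.706, -0.04, 0.041, -0.706]
contact_force: [0.4, -0.8, -0.5]
opening: 0.71
```

Emit:
{"api": "send_rows", "payload": {"plan": [[[0, 0.4, 0], [0, 0, 0]], [[0, 0.2, 0], [0, 0, 0]], [[0, 0.04, 0], [0, 0, 0]], [[0, 0, 0], [0, 0, 0]]]}}

```text
time: 3.05
eef_pos: [0.429, -0.1958, 0.0435]
tcp_rot: [-0.706, 0.04, -0.04, 0.706]
contact_force: [-0.8, -1.3, 0.3]
opening: 0.712
```

Emit:
{"api": "send_rows", "payload": {"plan": [[[0, 0.06, 0], [0, 0, 0]], [[0, 0.06, 0], [0, 0, 0]], [[0, 0.06, 0], [0, 0, 0]], [[0, 0.02, 0], [0, 0, 0]], [[0, 0, 0], [0, 0, 0]]]}}

```text
time: 3.55
eef_pos: [0.4289, -0.1957, 0.0194]
tcp_rot: [-0.706, 0.04, -0.04, 0.706]
contact_force: [0.4, -0.1, -0.4]
opening: 0.705
```

Emit:
{"api": "send_rows", "payload": {"plan": [[[0, 0.015, 0], [0, 0, 0]], [[0, 0.015, 0], [0, 0, 0]], [[0, 0, 0], [0, 0, 0]]]}}

```text
time: 3.85
eef_pos: [0.4291, -0.1958, 0.016]
tcp_rot: [-0.706, 0.04, -0.04, 0.706]
contact_force: [-0.3, 0.6, -0.2]
opening: 0.715
```

Emit:
{"api": "send_rows", "payload": {"plan": [[[0, 0.015, 0], [0, 0, 0]], [[0, 0.01, 0], [0, 0, 0]], [[0, 0, 0], [0, 0, 0]]]}}

```text
time: 4.15
eef_pos: [0.4291, -0.1958, 0.0129]
tcp_rot: [-0.706, 0.04, -0.04, 0.706]
contact_force: [0.2, 0.2, -0.7]
opening: 0.708
```

Emit:
{"api": "send_rows", "payload": {"plan": [[[0, 0.015, 0], [0, 0, 0]], [[0, 0.01, 0], [0, 0, 0]], [[0, 0, 0], [0, 0, 0]]]}}

```text
time: 4.45
eef_pos: [0.429, -0.1957, 0.0099]
tcp_rot: [-0.706, 0.04, -0.04, 0.706]
contact_force: [0.3, 0.2, 0.4]
opening: 0.708
```

Emit:
{"api": "send_rows", "payload": {"plan": [[[0, 0.012, 0], [0, 0, 0]], [[0, 0, 0], [0, 0, 0]]]}}

```text
time: 4.65
eef_pos: [0.4293, -0.1959, 0.0088]
tcp_rot: [0.706, -0.04, 0.04, -0.706]
contact_force: [0.2, 0.2, 1.1]
opening: 0.712
```

Emit:
{"api": "send_rows", "payload": {"plan": [[[0, 0.012, 0], [0, 0, 0]], [[0, 0, 0], [0, 0, 0]]]}}

```text
time: 4.85
eef_pos: [0.4293, -0.196, 0.0087]
tcp_rot: [-0.706, 0.041, -0.039, 0.706]
contact_force: [-4.7, 2.5, 12.4]
opening: 0.709
```

```bash
python3 - <<'E'
from h import *
go(430.1,-288.9,80,83.5)
E
```

```text
t 4.85 tcp [ 429.3 -196.     8.7] jaw 83.51 down [-1.4e-03  7.0e-04 -1.0e+00] q6 -2.1 F [-4.7  2.5 12.4] open 0.709
 turn ry units 0.0  shift units xyz [ 0.094 -0.594 -0.769]
```

Emit:
{"api": "send_rows", "payload": {"plan": [[[0, -0.3, 0], [0, 0, 0]], [[0.03, -0.3, -0.25], [0, 0, 0]], [[0.032, 0, -0.26], [0, 0, 0]], [[0.032, 0, -0.26], [0, 0, 0]], [[0, 0, 0], [0, 0, 0]], [[0, 0, 0], [0, 0, 0]]], "gripper": 0}}

```text
time: 5.45
eef_pos: [0.4296, -0.289, 0.0789]
tcp_rot: [-0.706, 0.041, -0.04, 0.706]
contact_force: [-0.6, 0.2, -0.7]
opening: 1.0
```

```bash
python3 - <<'E'
from h import *
go(430.1,-288.9,22.8,83.5)
c=read_camera("top"); s=read_camera("side")
cv2.imwrite("pics/c3.png",np.hstack([crop(c["img"],320,210,60,75,6),crop(s["img"],250,275,75,75,6)]))
E
```

```text
t 5.45 tcp [ 429.6 -289.    78.9] jaw 83.42 down [-4.e-04  8.e-04 -1.e+00] q6 -2.24 F [-0.6  0.2 -0.7] open 1.0
 turn ry units -0.0002  shift units xyz [0.004 0.468 0.002]
```

View pics/c3.png

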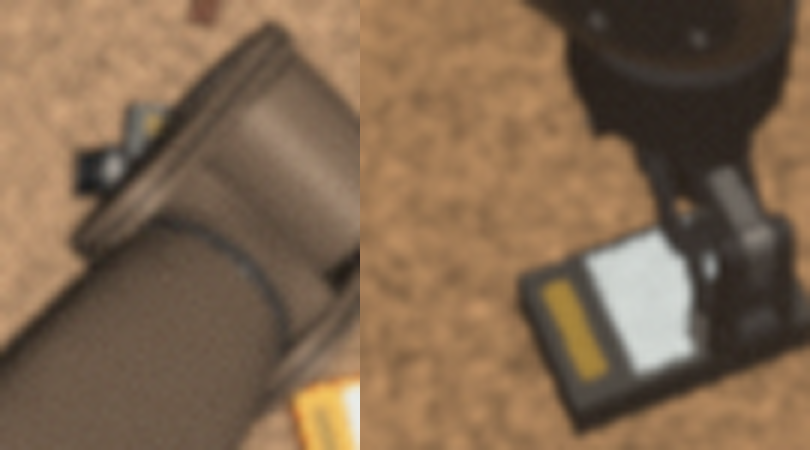

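The side view shows the fingers straddling pack_b, with the arm hiding it from the top camera. I'll go down and grip.

Emit:
{"api": "send_rows", "payload": {"plan": [[[0, 0.2, 0], [0, 0, 0]], [[0, 0.2, 0], [0, 0, 0]], [[0, 0.063, 0], [0, 0, 0]], [[0, 0, 0], [0, 0, 0]]]}}

```text
time: 5.95
eef_pos: [0.429, -0.2871, 0.0222]
tcp_rot: [-0.705, 0.041, -0.039, 0.707]
contact_force: [0.2, -0.2, 0.3]
opening: 1.002
```

Emit:
{"api": "send_rows", "payload": {"plan": [[[0, 0, 0], [0, 0, 0]], [[0, 0, 0], [0, 0, 0]], [[0, 0, 0], [0, 0, 0]], [[0, 0, 0], [0, 0, 0]], [[0, 0, 0], [0, 0, 0]]], "gripper": 0.6}}

```text
time: 6.45
eef_pos: [0.4309, -0.2897, 0.0252]
tcp_rot: [0.706, -0.039, 0.041, -0.705]
contact_force: [-1.1, 1.2, 5.4]
opening: 0.686
```

Emit:
{"api": "send_rows", "payload": {"plan": [[[0, -0.2, 0], [0, 0, 0]], [[0, -0.4, 0], [0, 0, 0]], [[0, -0.4, 0], [0, -0.018, 0]], [[0, -0.2, 0], [0, 0, 0]]]}}

```text
time: 6.85
eef_pos: [0.4309, -0.29, 0.1716]
tcp_rot: [0.709, 0.002, 0.001, -0.706]
contact_force: [0.8, -0.9, -3.3]
opening: 0.691
```

```bash
python3 - <<'E'
from h import *
go(511,-52.8,160,90)
E
```

```text
t 6.85 tcp [ 430.9 -290.   171.6] jaw 90.09 down [ 0.0038 -0.0042 -1.    ] q6 -2.36 F [ 0.8 -0.9 -3.3] open 0.691
 turn ry units 0.0002  shift units xyz [0.668 0.096 1.976]
```

Emit:
{"api": "send_rows", "payload": {"plan": [[[0.11, 0, 0.33], [0, 0, 0]], [[0.11, 0, 0.33], [0, 0, 0]], [[0.11, 0, 0.33], [0, 0, 0]], [[0.11, 0, 0.33], [0, 0, 0]], [[0.11, 0, 0.33], [0, 0, 0]], [[0.11, 0, 0.33], [0, 0, 0]], [[0, 0.05, 0], [0, 0, 0]], [[0, 0, 0], [0, 0, 0]]]}}

```text
time: 7.65
eef_pos: [0.5078, -0.0503, 0.1597]
tcp_rot: [-0.707, 0.001, 0.002, 0.707]
contact_force: [-0.1, 0.5, -2.7]
opening: 0.687
```

```bash
python3 - <<'E'
from h import *
go(511,-52.8,140,90)
c=read_camera("top"); s=read_camera("side")
np.save("s1.npy",s["img"])
cv2.imwrite("pics/c4.png",np.hstack([crop(c["img"],250,180,60,75,6),crop(s["img"],240,165,75,75,6)]))
E
```

```text
t 7.65 tcp [507.8 -50.3 159.7] jaw 90.13 down [-3.9e-03  4.0e-04 -1.0e+00] q6 -1.87 F [-0.1  0.5 -2.7] open 0.687
 turn ry units 0.0003  shift units xyz [ 0.026  0.165 -0.021]
```

View pics/c4.png

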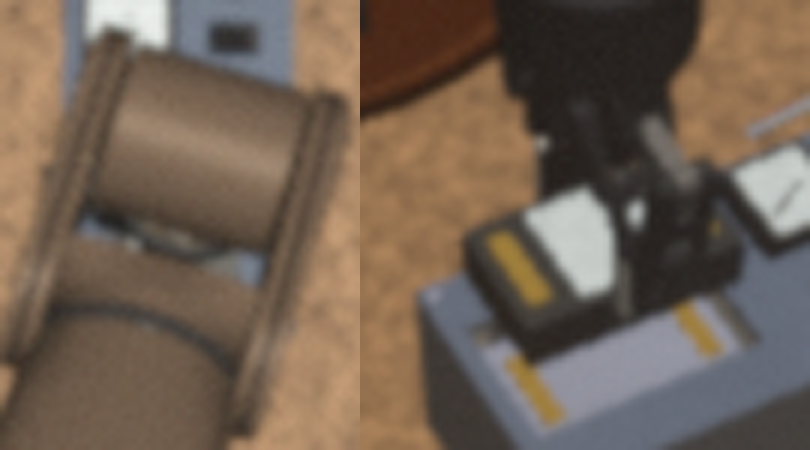

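```bash
python3 - <<'E'
from h import *
c=read_camera("side")
for p,a in strips(c,255,195,22,25,smin=110,n=3): print(p,a)
p=[p for p,a in strips(c,255,195,22,25,smin=110,n=1)][0]
for z in(.156,.158,.16,.162,.164): print(z,np.round((onplane(c,p,z)[0])*1000,1), "corner low front-left",np.round(onplane(c,[269.2,225.3],z-.026)[0]*1000,1))
E
```

```text
[259.76126269 198.84723985] 98.5
[266.33856383 209.2875    ] 58.75
0.156 [473.3 -10.2 156. ] corner low front-left [464.  -76.4 130. ]
0.158 [472.6 -11.9 158. ] corner low front-left [463.3 -77.9 132. ]
0.16 [471.8 -13.6 160. ] corner low front-left [462.5 -79.3 134. ]
0.162 [471.  -15.3 162. ] corner low front-left [461.8 -80.8 136. ]
0.164 [470.2 -17.  164. ] corner low front-left [461.1 -82.3 138. ]
```

```bash
python3 - <<'E'
from h import *
c=read_camera("side")
for z in(.156,.158,.16,.162,.164): print(z,np.round((onplane(c,[266.34,209.29],z)[0])*1000,1))
E
```

```text
0.156 [471.7 -48.3 156. ]
0.158 [470.9 -49.9 158. ]
0.16 [470.1 -51.5 160. ]
0.162 [469.3 -53.1 162. ]
0.164 [468.6 -54.7 164. ]
```

Emit:
{"api": "send_rows", "payload": {"plan": [[[0.026, 0.1, -0.021], [0, 0, 0]], [[0, 0.15, 0], [0, 0, 0]], [[0, 0, 0], [0, 0, 0]]]}}

```text
time: 8.15
eef_pos: [0.5102, -0.0542, 0.1285]
tcp_rot: [-0.706, 0.003, 0.001, 0.708]
contact_force: [-0.5, 0.4, -3.4]
opening: 0.689
```

Emit:
{"api": "send_rows", "payload": {"plan": [[[0, 0.03, 0], [0, 0, 0]], [[0, 0.03, 0], [0, 0, 0]], [[0, 0, 0], [0, 0, 0]]]}}

```text
time: 8.45
eef_pos: [0.5123, -0.054, 0.1244]
tcp_rot: [-0.707, 0.0, -0.0, 0.707]
contact_force: [-0.1, 0.3, -2.6]
opening: 0.691
```

Emit:
{"api": "send_rows", "payload": {"plan": [[[0, 0, 0], [0, 0, 0]], [[0, 0, 0], [0, 0, 0]]]}}

```text
time: 8.65
eef_pos: [0.5126, -0.0539, 0.125]
tcp_rot: [0.707, 0.0, 0.0, -0.707]
contact_force: [0.4, 0.1, -2.7]
opening: 0.687
```

```bash
python3 - <<'E'
from h import *
go(511.3,-52.8,109,90)
E
```

```text
t 8.65 tcp [512.6 -53.9 125. ] jaw 89.99 down [ 9.e-04 -3.e-04 -1.e+00] q6 -1.87 F [ 0.4  0.1 -2.7] open 0.687
 turn ry units -0.0  shift units xyz [-0.011  0.133  0.009]
```

```bash
python3 - <<'E'
from h import *
c=read_camera("side"); q=proj(c,[[.473,-.055,.126]])[0]; print(q)
u,v=int(q[0])-7,int(q[1])-8
for p,a in strips(c,u,v,15,17,smin=110,n=3):
    print(p,a,[np.round(onplane(c,p,z)[0]*1000,1)[:2].tolist() for z in(.124,.126,.128)])
E
```

```text
[268.40883672 219.03029773]
[268.66467391 218.89809783] 57.5 [[474.5, -53.4], [473.7, -54.9], [473.0, -56.4]]
```

Emit:
{"api": "send_rows", "payload": {"plan": [[[-0.005, 0.02, 0.007], [0, 0, 0]], [[0, 0.03, 0], [0, 0, 0]], [[0, 0, 0], [0, 0, 0]]]}}

```text
time: 9.0
eef_pos: [0.5112, -0.0528, 0.1177]
tcp_rot: [-0.707, 0.001, 0.0, 0.707]
contact_force: [-0.2, -0.6, -3.4]
opening: 0.69
```

Emit:
{"api": "send_rows", "payload": {"plan": [[[0, 0.025, 0], [0, 0, 0]], [[0, 0.025, 0], [0, 0, 0]], [[0, 0, 0], [0, 0, 0]]]}}

```text
time: 9.3
eef_pos: [0.5113, -0.0529, 0.1118]
tcp_rot: [-0.707, 0.001, 0.0, 0.707]
contact_force: [-1.1, -0.3, -2.5]
opening: 0.69
```

Emit:
{"api": "send_rows", "payload": {"plan": [[[0, 0.012, 0], [0, 0, 0]], [[0, 0.012, 0], [0, 0, 0]], [[0, 0, 0], [0, 0, 0]]]}}

```text
time: 9.6
eef_pos: [0.5117, -0.053, 0.1094]
tcp_rot: [-0.707, 0.0, -0.0, 0.707]
contact_force: [0.6, -0.2, -3.4]
opening: 0.691
```

Emit:
{"api": "send_rows", "payload": {"plan": [[[0, 0, 0], [0, 0, 0]], [[0, 0, 0], [0, 0, 0]], [[0, 0, 0], [0, 0, 0]]], "gripper": 0.15}}

```text
time: 9.9
eef_pos: [0.5124, -0.0532, 0.1104]
tcp_rot: [0.707, 0.0, 0.001, -0.707]
contact_force: [-0.3, -0.1, 0.2]
opening: 0.847
```

Emit:
{"api": "send_rows", "payload": {"plan": [[[0, -0.15, 0], [0, 0, 0]], [[0, -0.4, 0], [0, 0, 0]], [[0, -0.4, 0], [0, 0, 0]], [[0, -0.4, 0], [0, 0, 0]], [[0, -0.2, 0.2], [0, 0, 0]]], "gripper": 0}}

```text
time: 10.4
eef_pos: [0.5136, -0.0308, 0.3018]
tcp_rot: [0.708, 0.002, 0.004, -0.706]
contact_force: [0.8, 0.5, 0.6]
opening: 1.0
```

```bash
python3 - <<'E'
from h import *
go(485.2,266.7,285,71.1)
s=read_camera("side")
for p,a in strips(s,255,200,50,35,smin=120,n=2): print(p,a)
cv2.imwrite("pics/c5.png",crop(s["img"],190,130,120,110,5))
E
```

```text
t 10.4 tcp [513.6 -30.8 301.8] jaw 89.81 down [ 0.0089 -0.0032 -1.    ] q6 -1.82 F [0.8 0.5 0.6] open 1.0
 turn ry units 0.052  shift units xyz [-1.027  0.14   2.269]
[268.27442197 225.35910405] 54.0625
[294.74968031 214.27269821] 48.875
```

View pics/c5.png

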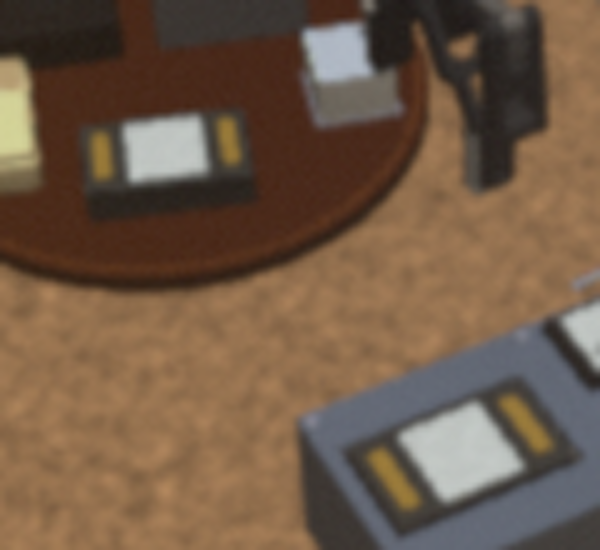

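pack_b now lies flush in the mouth, in the lower right of the crop. pack_a is undisturbed at crop (165,160), so I'll fetch it.

Emit:
{"api": "send_rows", "payload": {"plan": [[[0, 0, 0], [0, 0.0173, 0]], [[0, 0, 0], [0, 0.0173, 0]], [[0, 0, 0], [0, 0.0173, 0]], [[-0.146, 0.02, 0.324], [0, 0, 0]], [[-0.146, 0.02, 0.324], [0, 0, 0]], [[-0.146, 0.02, 0.324], [0, 0, 0]], [[-0.146, 0.02, 0.324], [0, 0, 0]], [[-0.146, 0.02, 0.324], [0, 0, 0]], [[-0.146, 0.02, 0.324], [0, 0, 0]], [[-0.146, 0.02, 0.324], [0, 0, 0]], [[0, 0.3, 0], [0, 0, 0]], [[0, 0.3, 0], [0, 0, 0]]]}}

```text
time: 11.65
eef_pos: [0.4833, 0.27, 0.2074]
tcp_rot: [-0.697, 0.112, -0.115, 0.699]
contact_force: [0.9, -0.1, -1.0]
opening: 0.998
```

Emit:
{"api": "send_rows", "payload": {"plan": [[[0, 0.3, 0], [0, 0, 0]], [[0, 0, 0], [0, 0, 0]], [[0, 0, 0], [0, 0, 0]]]}}

```text
time: 11.95
eef_pos: [0.4828, 0.2681, 0.1709]
tcp_rot: [0.698, -0.115, 0.115, -0.698]
contact_force: [0.4, 0.6, 0.6]
opening: 0.998
```

```bash
python3 - <<'E'
from h import *
go(485.2,266.3,61,71.1)
E
```

```text
t 11.95 tcp [482.8 268.1 170.9] jaw 71.3 down [-9.e-04 -3.e-04 -1.e+00] q6 -0.92 F [0.4 0.6 0.6] open 0.998
 turn ry units 0.0006  shift units xyz [ 0.024  0.916 -0.007]
```

Emit:
{"api": "send_rows", "payload": {"plan": [[[0.024, 0.2, -0.007], [0, 0.0006, 0]], [[0, 0.3, 0], [0, 0, 0]], [[0, 0.25, 0], [0, 0, 0]], [[0, 0.14, 0], [0, 0, 0]], [[0, 0.026, 0], [0, 0, 0]], [[0, 0, 0], [0, 0, 0]]]}}

```text
time: 12.55
eef_pos: [0.4869, 0.2668, 0.0629]
tcp_rot: [-0.697, 0.115, -0.117, 0.698]
contact_force: [-0.1, 0.2, -0.6]
opening: 1.001
```

Emit:
{"api": "send_rows", "payload": {"plan": [[[0, 0, 0], [0, 0, 0]], [[0, 0, 0], [0, 0, 0]], [[0, 0, 0], [0, 0, 0]], [[0, 0, 0], [0, 0, 0]], [[0, 0, 0], [0, 0, 0]]], "gripper": 0.6}}

```text
time: 13.05
eef_pos: [0.487, 0.2669, 0.0635]
tcp_rot: [-0.697, 0.115, -0.117, 0.698]
contact_force: [0.0, 0.2, 6.8]
opening: 0.689
```

Emit:
{"api": "send_rows", "payload": {"plan": [[[0, -0.2, 0], [0, 0, 0]], [[0, -0.4, 0], [0, 0, 0]], [[0, -0.4, 0], [0, 0, 0]], [[0, -0.1, 0], [0, -0.0175, 0]], [[0, 0, 0], [0, -0.0175, 0]], [[0, 0, 0], [0, -0.0175, 0]]]}}

```text
time: 13.65
eef_pos: [0.485, 0.2664, 0.1935]
tcp_rot: [-0.707, -0.002, 0.001, 0.707]
contact_force: [-0.0, 1.1, -3.8]
opening: 0.69
```

```bash
python3 - <<'E'
from h import *
go(511.3,-52.8,185,90)
E
```

```text
t 13.65 tcp [485.  266.4 193.5] jaw 90.25 down [ 7.e-04  3.e-04 -1.e+00] q6 -1.26 F [-0.   1.1 -3.8] open 0.69
 turn ry units 0.0007  shift units xyz [ 0.219  0.071 -2.66 ]
```

Emit:
{"api": "send_rows", "payload": {"plan": [[[0.031, 0, -0.38], [0, 0, 0]], [[0.031, 0, -0.38], [0, 0, 0]], [[0.031, 0, -0.38], [0, 0, 0]], [[0.031, 0, -0.38], [0, 0, 0]], [[0.031, 0, -0.38], [0, 0, 0]], [[0.031, 0, -0.38], [0, 0, 0]], [[0.031, 0, -0.38], [0, 0.0007, 0]], [[0, 0.2, 0], [0, 0, 0]], [[0, 0.15, 0], [0, 0, 0]], [[0, 0, 0], [0, 0, 0]], [[0, 0, 0], [0, 0, 0]]]}}

```text
time: 14.75
eef_pos: [0.5107, -0.0526, 0.1505]
tcp_rot: [-0.707, 0.002, -0.001, 0.707]
contact_force: [0.3, -0.2, -2.9]
opening: 0.685
```

```bash
python3 - <<'E'
from h import *
go(511.3,-52.8,109,90)
c=read_camera("side");z0=get_state()["eef_pos"]
q=proj(c,[[z0[0]-.038,z0[1]-.0012,z0[2]+.001]])[0]; print(q,np.round(z0,4))
u,v=int(q[0])-8,int(q[1])-9
for p,a in strips(c,u,v,17,19,smin=110,n=3):
    print(p,a,[np.round(onplane(c,p,z0[2]+d)[0]*1000,1)[:2].tolist() for d in(-.001,.001,.003)])
E
```

```text
t 14.75 tcp [510.7 -52.6 150.5] jaw 89.74 down [-1.4e-03  5.0e-04 -1.0e+00] q6 -1.87 F [ 0.3 -0.2 -2.9] open 0.685
 turn ry units -0.0007  shift units xyz [ 0.005  0.346 -0.002]
[268.11370011 211.50749453] [ 0.5115 -0.0526  0.1515]
[267.30139186 212.05058887] 58.375 [[471.7, -52.9], [471.0, -54.4], [470.2, -56.0]]
[262.20571749 202.64966368] 13.9375 [[475.0, -19.8], [474.2, -21.4], [473.4, -23.1]]
```

Emit:
{"api": "send_rows", "payload": {"plan": [[[0.019, 0.1, -0.003], [0, -0.0007, 0]], [[0, 0.09, 0], [0, 0, 0]], [[0, 0, 0], [0, 0, 0]], [[0, 0, 0], [0, 0, 0]]]}}

```text
time: 15.2
eef_pos: [0.5131, -0.0529, 0.1274]
tcp_rot: [-0.707, 0.001, 0.0, 0.707]
contact_force: [1.2, 0.5, -2.5]
opening: 0.688
```

```bash
python3 - <<'E'
from h import *
go(513.3,-52.9,109,90)
c=read_camera("side");z0=get_state()["eef_pos"]
q=proj(c,[[z0[0]-.040,z0[1]-.0012,z0[2]+.001]])[0]
u,v=int(q[0])-8,int(q[1])-9
for p,a in strips(c,u,v,17,19,smin=110,n=3):
    print(p,a,[np.round(onplane(c,p,z0[2]+d)[0]*1000,1)[:2].tolist() for d in(-.001,.001,.003)])
E
```

```text
t 15.2 tcp [513.1 -52.9 127.4] jaw 90.0 down [-1.4e-03  4.0e-04 -1.0e+00] q6 -1.87 F [ 1.2  0.5 -2.5] open 0.688
 turn ry units -0.0  shift units xyz [0.001 0.154 0.   ]
[268.49019608 218.00190632] 57.375 [[474.3, -52.9], [473.6, -54.4], [472.8, -56.0]]
```

Emit:
{"api": "send_rows", "payload": {"plan": [[[-0.003, 0.02, 0], [0, 0, 0]], [[0, 0.02, 0], [0, 0, 0]], [[0, 0.02, 0], [0, 0, 0]], [[0, 0, 0], [0, 0, 0]]]}}

```text
time: 15.65
eef_pos: [0.5133, -0.0533, 0.1209]
tcp_rot: [0.707, -0.0, 0.0, -0.707]
contact_force: [0.2, -0.3, -1.8]
opening: 0.691
```

Emit:
{"api": "send_rows", "payload": {"plan": [[[0, 0.02, 0], [0, 0, 0]], [[0, 0.02, 0], [0, 0, 0]], [[0, 0.02, 0], [0, 0, 0]], [[0, 0, 0], [0, 0, 0]]]}}

```text
time: 16.05
eef_pos: [0.5134, -0.0533, 0.1137]
tcp_rot: [0.707, 0.0, 0.0, -0.707]
contact_force: [-1.0, 0.4, 0.1]
opening: 0.686
```

Emit:
{"api": "send_rows", "payload": {"plan": [[[0, 0.015, 0], [0, 0, 0]], [[0, 0.01, 0], [0, 0, 0]], [[0, 0, 0], [0, 0, 0]]]}}

```text
time: 16.35
eef_pos: [0.5134, -0.0533, 0.1109]
tcp_rot: [0.707, 0.0, 0.0, -0.707]
contact_force: [0.4, -0.0, 1.2]
opening: 0.686
```

Emit:
{"api": "send_rows", "payload": {"plan": [[[0, 0, 0], [0, 0, 0]], [[0, 0, 0], [0, 0, 0]], [[0, 0, 0], [0, 0, 0]]], "gripper": 0.15}}

```text
time: 16.65
eef_pos: [0.513, -0.0532, 0.1106]
tcp_rot: [0.707, -0.0, 0.0, -0.707]
contact_force: [-0.5, -0.5, 0.2]
opening: 0.848
```

Emit:
{"api": "send_rows", "payload": {"plan": [[[0, -0.15, 0], [0, 0, 0]], [[0, -0.4, 0], [0, 0, 0]], [[0, -0.4, 0], [0, 0, 0]], [[0, -0.1, -0.25], [0, 0, 0]], [[0, 0, -0.4], [0, 0, 0]], [[0, 0, -0.4], [0, 0, 0]]], "gripper": 0.4}}

```text
time: 17.25
eef_pos: [0.5135, -0.1802, 0.2381]
tcp_rot: [0.708, 0.001, 0.0, -0.707]
contact_force: [-0.2, 0.5, 0.4]
opening: 0.601
```

```bash
python3 - <<'E'
from h import *
go(575,-318.5,180,79.4)
s=read_camera("side");t=read_camera("top")
cv2.imwrite("pics/c6.png",np.hstack([crop(s["img"],240,180,75,75,5),crop(t["img"],250,185,75,75,5)]))
cv2.imwrite("pics/raw_s.png",s["img"])
for z in [.114]:
    p=[p for p,a in strips(s,255,195,50,35,smin=120,n=2)]; print(p,pose(s,p,z))
E
```

```text
t 17.25 tcp [ 513.5 -180.2  238.1] jaw 90.1 down [ 0.0025 -0.0014 -1.    ] q6 -2.1 F [-0.2  0.5  0.4] open 0.601
 turn ry units 0.0297  shift units xyz [ 0.716  0.484 -1.038]
[array([268.76996718, 221.40919037]), array([295.35042476, 210.15382282])] (array([512.7, -52.9]), 75.9, 0.3)
```

View pics/c6.png

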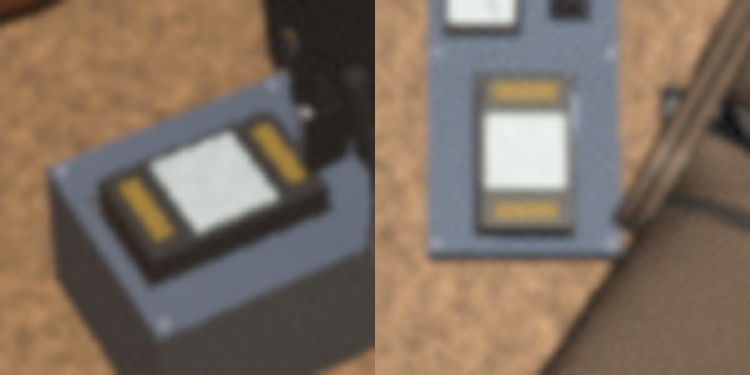

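The pile lies flat and square in the mouth in both views: side crop centre (215,195), top crop (525,150). Now for the T-bar.

Emit:
{"api": "send_rows", "payload": {"plan": [[[0, 0, 0], [0, 0.015, 0]], [[0, 0, 0], [0, 0.0147, 0]], [[0.179, 0.12, -0.26], [0, 0, 0]], [[0.179, 0.12, -0.26], [0, 0, 0]], [[0.179, 0.12, -0.26], [0, 0, 0]], [[0.179, 0.12, -0.26], [0, 0, 0]], [[0, 0.3, 0], [0, 0, 0]], [[0, 0.2, 0], [0, 0, 0]], [[0, 0, 0], [0, 0, 0]], [[0, 0, 0], [0, 0, 0]]]}}

```text
time: 18.35
eef_pos: [0.5743, -0.3171, 0.1189]
tcp_rot: [-0.704, 0.066, -0.065, 0.704]
contact_force: [-0.2, -1.2, 0.4]
opening: 0.6
```

```bash
python3 - <<'E'
from h import *
go(575,-318.2,45,79.4)
s=read_camera("side")
cv2.imwrite("pics/c7.png",crop(s["img"],315,250,80,80,6))
E
```

```text
t 18.35 tcp [ 574.3 -317.1  118.9] jaw 79.32 down [-1.e-03  9.e-04 -1.e+00] q6 -2.04 F [-0.2 -1.2  0.4] open 0.6
 turn ry units -0.0002  shift units xyz [ 0.007  0.616 -0.008]
```

View pics/c7.png

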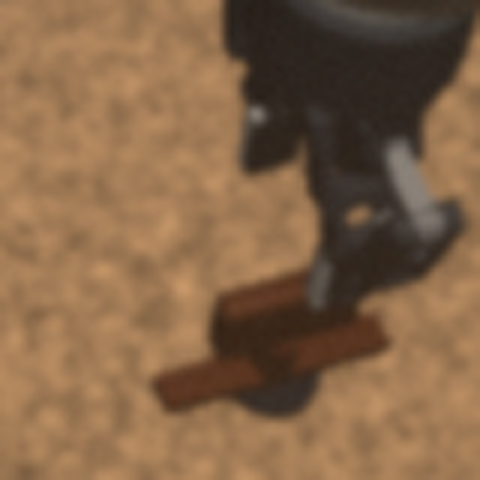

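The side view shows the fingers straddling the handle near its middle, with the near finger at crop (325,280). I'll lower and grip.

Emit:
{"api": "send_rows", "payload": {"plan": [[[0.006, 0.3, -0.008], [0, 0, 0]], [[0, 0.2, 0], [0, 0, 0]], [[0, 0.1, 0], [0, 0, 0]], [[0, 0, 0], [0, 0, 0]], [[0, 0, 0], [0, 0, 0]]]}}

```text
time: 18.9
eef_pos: [0.576, -0.3195, 0.0491]
tcp_rot: [0.705, -0.065, 0.067, -0.703]
contact_force: [0.7, -0.0, 0.8]
opening: 0.598
```

Emit:
{"api": "send_rows", "payload": {"plan": [[[0, 0, 0], [0, 0, 0]], [[0, 0, 0], [0, 0, 0]], [[0, 0, 0], [0, 0, 0]], [[0, 0, 0], [0, 0, 0]], [[0, 0, 0], [0, 0, 0]], [[0, 0, 0], [0, 0, 0]]], "gripper": 1, "grip_force": 60}}

```text
time: 19.5
eef_pos: [0.5756, -0.3195, 0.0486]
tcp_rot: [0.704, -0.065, 0.067, -0.704]
contact_force: [-1.0, 0.4, 4.8]
opening: 0.158
```

```bash
python3 - <<'E'
from h import *
go(511.6,-53,215,90); print(get_state()["wrist_torque"])
E
```

```text
t 19.5 tcp [ 575.6 -319.5   48.6] jaw 79.29 down [ 0.0017 -0.0014 -1.    ] q6 -2.04 F [-1.   0.4  4.8] open 0.158
 turn ry units -0.0298  shift units xyz [-0.534 -1.387  2.221]
[0.03769833 0.11100488 0.03609376]
```

Emit:
{"api": "send_rows", "payload": {"plan": [[[0, -0.2, 0], [0, 0, 0]], [[0, -0.4, 0], [0, 0, 0]], [[0, -0.39, 0], [0, -0.015, 0]], [[0, -0.4, 0], [0, -0.0148, 0]], [[-0.089, 0, 0.37], [0, 0, 0]], [[-0.089, 0, 0.37], [0, 0, 0]], [[-0.089, 0, 0.37], [0, 0, 0]], [[-0.089, 0, 0.37], [0, 0, 0]], [[-0.089, 0, 0.37], [0, 0, 0]], [[-0.089, 0, 0.37], [0, 0, 0]], [[0, 0.1, 0], [0, 0, 0]], [[0, 0, 0], [0, 0, 0]]]}}

```text
time: 20.7
eef_pos: [0.509, -0.0511, 0.1994]
tcp_rot: [-0.707, 0.001, 0.002, 0.707]
contact_force: [-0.8, -0.2, -1.1]
opening: 0.154
```

Emit:
{"api": "send_rows", "payload": {"plan": [[[0, 0, 0], [0, 0, 0]], [[0, 0, 0], [0, 0, 0]]]}}

```text
time: 20.9
eef_pos: [0.5111, -0.0536, 0.2019]
tcp_rot: [0.707, -0.0, 0.0, -0.707]
contact_force: [0.2, -0.8, -0.6]
opening: 0.153
```

```bash
python3 - <<'E'
from h import *
go(511.6,-53,180,90); print(np.round(get_state()["wrist_torque"],2))
s=read_camera("side");
cv2.imwrite("pics/c8.png",crop(s["img"],240,150,90,90,6))
b=get_state()["eef_pos"][2]-.0486
# expected pixel of bar ends (top face z=12) for bar centred on the tcp, side y bias -1.2
x,y=get_state()["eef_pos"][:2]
q=proj(s,[[x-.048,y-.0012,b+.012],[x+.048,y-.0012,b+.012],[x-.048,y-.0092,b+.004]]); print("crop px",np.round((q-[240,150])*6))
E
```

```text
t 20.9 tcp [511.1 -53.6 201.9] jaw 89.93 down [-0.e+00 -2.e-04 -1.e+00] q6 -1.87 F [ 0.2 -0.8 -0.6] open 0.153
 turn ry units -0.0002  shift units xyz [0.005 0.183 0.005]
[-0.03 -0.04  0.02]
crop px [[146. 359.]
 [356. 273.]
 [156. 385.]]
```

View pics/c8.png

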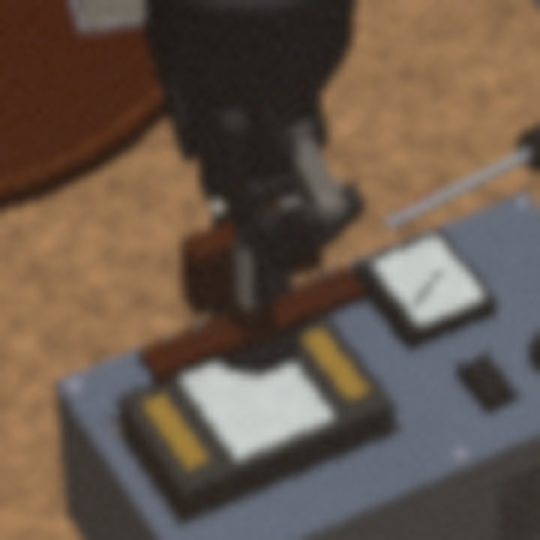

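The bar hangs lengthways over the pile, with its ends at crop (145,355) and (362,275), about 1 mm from where they should be. I'll lower it.

Emit:
{"api": "send_rows", "payload": {"plan": [[[0.006, 0.1, 0.005], [0, 0, 0]], [[0, 0.1, 0], [0, 0, 0]], [[0, 0.07, 0], [0, 0, 0]], [[0, 0.03, 0], [0, 0, 0]], [[0, 0.03, 0], [0, 0, 0]], [[0, 0.03, 0], [0, 0, 0]], [[0, 0, 0], [0, 0, 0]]]}}

```text
time: 21.65
eef_pos: [0.5115, -0.0519, 0.1586]
tcp_rot: [0.707, 0.0, -0.0, -0.707]
contact_force: [-1.1, -0.5, -0.2]
opening: 0.155
```

Emit:
{"api": "send_rows", "payload": {"plan": [[[0, 0.03, 0], [0, 0, 0]], [[0, 0.03, 0], [0, 0, 0]], [[0, 0.03, 0], [0, 0, 0]], [[0, 0.03, 0], [0, 0, 0]], [[0, 0, 0], [0, 0, 0]]]}}

```text
time: 22.15
eef_pos: [0.512, -0.052, 0.1445]
tcp_rot: [0.707, 0.001, 0.0, -0.707]
contact_force: [-0.8, 0.1, 4.0]
opening: 0.157
```

Emit:
{"api": "send_rows", "payload": {"plan": [[[0, 0.03, -0.006], [0, 0, 0]], [[0, 0.03, 0], [0, 0, 0]], [[0, 0.03, 0], [0, 0, 0]], [[0, 0, 0], [0, 0, 0]]]}}

```text
time: 22.55
eef_pos: [0.5121, -0.0522, 0.1343]
tcp_rot: [-0.707, -0.0, -0.0, 0.707]
contact_force: [-0.7, 2.3, 7.2]
opening: 0.157
```

Emit:
{"api": "send_rows", "payload": {"plan": [[[0, 0.02, 0], [0, 0, 0]], [[0, 0.02, 0], [0, 0, 0]], [[0, 0.015, 0], [0, 0, 0]], [[0, 0, 0], [0, 0, 0]]]}}

```text
time: 22.95
eef_pos: [0.5121, -0.0522, 0.1283]
tcp_rot: [-0.707, -0.0, -0.0, 0.707]
contact_force: [-2.9, 2.3, 9.6]
opening: 0.156
```

Emit:
{"api": "send_rows", "payload": {"plan": [[[-0.006, 0.012, 0.006], [0, 0, 0]], [[0, 0.012, 0], [0, 0, 0]], [[0, 0, 0], [0, 0, 0]]]}}

```text
time: 23.25
eef_pos: [0.512, -0.0521, 0.126]
tcp_rot: [0.707, 0.001, 0.001, -0.707]
contact_force: [-2.2, 1.6, 9.4]
opening: 0.154
```

Emit:
{"api": "send_rows", "payload": {"plan": [[[0, 0.012, 0], [0, 0, 0]], [[0, 0.012, 0], [0, 0, 0]], [[0, 0, 0], [0, 0, 0]]]}}

```text
time: 23.55
eef_pos: [0.512, -0.0521, 0.1233]
tcp_rot: [0.707, 0.001, 0.001, -0.707]
contact_force: [-1.9, 1.7, 10.1]
opening: 0.155
```

Emit:
{"api": "send_rows", "payload": {"plan": [[[0, 0.012, 0], [0, 0, 0]], [[0, 0, 0], [0, 0, 0]]]}}

```text
time: 23.75
eef_pos: [0.5121, -0.0521, 0.1229]
tcp_rot: [0.707, 0.001, 0.001, -0.707]
contact_force: [-4.5, 2.1, 14.9]
opening: 0.155
```

Emit:
{"api": "send_rows", "payload": {"plan": [[[0, 0.012, 0], [0, 0, 0]], [[0, 0, 0], [0, 0, 0]]]}}

```text
time: 23.95
eef_pos: [0.5123, -0.0521, 0.1229]
tcp_rot: [0.707, 0.001, 0.0, -0.707]
contact_force: [-7.4, 1.4, 21.4]
opening: 0.158
```

```bash
python3 - <<'E'
from h import *
go(512,-52.5,120,90); print(np.round(get_state()["wrist_torque"],2))
E
```

```text
t 23.95 tcp [512.3 -52.1 122.9] jaw 90.04 down [ 1.7e-03 -3.0e-04 -1.0e+00] q6 -1.87 F [-7.4  1.4 21.4] open 0.158
 turn ry units 0.0001  shift units xyz [-0.002  0.024 -0.003]
[ 0.4   1.33 -0.09]
```

Emit:
{"api": "send_rows", "payload": {"plan": [[[-0.01, 0, 0], [0, 0.008, 0]], [[0, 0, 0], [0, 0.015, 0]], [[0, 0, 0], [0, 0.015, 0]], [[0, 0, 0], [0, 0, 0]]]}}

```text
time: 24.35
eef_pos: [0.5131, -0.0532, 0.123]
tcp_rot: [0.703, -0.082, 0.088, -0.701]
contact_force: [-0.8, -1.1, 15.4]
opening: 0.151
```

```bash
cat > q.py <<'E'
from h import *
go(512,-52.3,122.9,90); print(np.round(get_state()["wrist_torque"],2))
E
python3 q.py
```

```text
t 24.35 tcp [513.1 -53.2 123. ] jaw 76.25 down [ 0.0084 -0.0032 -1.    ] q6 -1.63 F [-0.8 -1.1 15.4] open 0.151
 turn ry units -0.0382  shift units xyz [-0.009  0.001  0.008]
[-0.09  0.31 -0.09]
```

Emit:
{"api": "send_rows", "payload": {"plan": [[[0, 0, 0], [0, 0.018, 0]], [[0, 0, 0], [0, 0.018, 0]], [[0, 0, 0], [0, 0.018, 0]], [[0, 0, 0], [0, 0.018, 0]], [[0, 0, 0], [0, 0, 0]]]}}

```text
time: 24.85
eef_pos: [0.5133, -0.0537, 0.123]
tcp_rot: [0.665, -0.236, 0.243, -0.665]
contact_force: [-0.0, -1.9, 15.4]
opening: 0.148
```

```bash
python3 q.py
```

```text
t 24.85 tcp [513.3 -53.7 123. ] jaw 50.32 down [ 0.0091 -0.0042 -1.    ] q6 -1.18 F [-0.  -1.9 15.4] open 0.148
 turn ry units -0.1102  shift units xyz [-0.011  0.001  0.011]
[-0.29  0.21 -0.06]
```

Emit:
{"api": "send_rows", "payload": {"plan": [[[0, 0.004, 0], [0, 0.016, 0]], [[0, 0, 0], [0, 0.016, 0]], [[0, 0, 0], [0, 0.016, 0]], [[0, 0, 0], [0, 0.016, 0]], [[0, 0, 0], [0, 0, 0]]]}}

```text
time: 25.35
eef_pos: [0.5137, -0.054, 0.123]
tcp_rot: [-0.604, 0.364, -0.372, 0.604]
contact_force: [0.1, -1.8, 15.7]
opening: 0.155
```

```bash
python3 q.py
```

```text
t 25.35 tcp [513.7 -54.  123. ] jaw 27.31 down [ 0.0099 -0.0049 -0.9999] q6 -0.78 F [ 0.1 -1.8 15.7] open 0.155
 turn ry units -0.1741  shift units xyz [-0.014  0.001  0.014]
[-0.35  0.25 -0.06]
```

Emit:
{"api": "send_rows", "payload": {"plan": [[[0, 0, 0], [0, 0.01, 0]], [[0, 0, 0], [0, 0.01, 0]], [[0, 0, 0], [0, 0.008, 0]], [[0, 0, 0], [0, 0, 0]]]}}

```text
time: 25.75
eef_pos: [0.5137, -0.0541, 0.123]
tcp_rot: [-0.569, 0.415, -0.423, 0.57]
contact_force: [0.1, -1.7, 15.9]
opening: 0.156
```

```bash
python3 q.py
```

```text
t 25.75 tcp [513.7 -54.1 123. ] jaw 17.29 down [ 0.0099 -0.0053 -0.9999] q6 -0.6 F [ 0.1 -1.7 15.9] open 0.156
 turn ry units -0.202  shift units xyz [-0.014  0.001  0.015]
[-0.43  0.29 -0.01]
```

Emit:
{"api": "send_rows", "payload": {"plan": [[[0, 0, 0], [0, 0.004, 0]], [[0, 0, 0], [0, 0.003, 0]], [[0, 0, 0], [0, 0, 0]]]}}

```text
time: 26.05
eef_pos: [0.5136, -0.0541, 0.123]
tcp_rot: [-0.56, 0.427, -0.435, 0.561]
contact_force: [-0.4, -2.1, 16.7]
opening: 0.151
```

```bash
python3 q.py
```

```text
t 26.05 tcp [513.6 -54.1 123. ] jaw 14.82 down [ 0.0098 -0.0054 -0.9999] q6 -0.56 F [-0.4 -2.1 16.7] open 0.151
 turn ry units -0.2088  shift units xyz [-0.014  0.001  0.015]
[-0.51  0.24  0.06]
```

Emit:
{"api": "send_rows", "payload": {"plan": [[[0, 0, 0], [0, 0.004, 0]], [[0, 0, 0], [0, 0, 0]]]}}

```text
time: 26.25
eef_pos: [0.5136, -0.0541, 0.123]
tcp_rot: [-0.554, 0.435, -0.442, 0.555]
contact_force: [-1.3, -1.9, 16.0]
opening: 0.153
```

```bash
python3 q.py
```

```text
t 26.25 tcp [513.6 -54.1 123. ] jaw 13.37 down [ 0.0098 -0.0054 -0.9999] q6 -0.53 F [-1.3 -1.9 16. ] open 0.153
 turn ry units -0.2129  shift units xyz [-0.014  0.001  0.015]
[-0.5   0.34  0.05]
```

Emit:
{"api": "send_rows", "payload": {"plan": [[[0, 0, 0], [0, 0.004, 0]], [[0, 0, 0], [0, 0, 0]]]}}

```text
time: 26.45
eef_pos: [0.5136, -0.0541, 0.123]
tcp_rot: [-0.549, 0.441, -0.449, 0.55]
contact_force: [-0.3, -3.1, 17.2]
opening: 0.156
```

```bash
python3 q.py
```

```text
t 26.45 tcp [513.6 -54.1 123. ] jaw 11.93 down [ 0.0098 -0.0054 -0.9999] q6 -0.51 F [-0.3 -3.1 17.2] open 0.156
 turn ry units -0.2169  shift units xyz [-0.014  0.001  0.015]
[-0.5   0.27  0.06]
```

Emit:
{"api": "send_rows", "payload": {"plan": [[[0, 0, 0], [0, 0.005, 0]], [[0, 0, 0], [0, 0, 0]]]}}

```text
time: 26.65
eef_pos: [0.5136, -0.0541, 0.123]
tcp_rot: [-0.541, 0.45, -0.458, 0.543]
contact_force: [-0.2, -2.6, 16.5]
opening: 0.157
```

```bash
python3 q.py
```

```text
t 26.65 tcp [513.6 -54.1 123. ] jaw 10.13 down [ 0.0097 -0.0054 -0.9999] q6 -0.48 F [-0.2 -2.6 16.5] open 0.157
 turn ry units -0.2219  shift units xyz [-0.013  0.001  0.015]
[-0.49  0.3   0.04]
```

Emit:
{"api": "send_rows", "payload": {"plan": [[[0, 0, 0], [0, 0.005, 0]], [[0, 0, 0], [0, 0, 0]]]}}

```text
time: 26.85
eef_pos: [0.5136, -0.0541, 0.123]
tcp_rot: [-0.534, 0.459, -0.466, 0.536]
contact_force: [0.1, -2.0, 16.8]
opening: 0.154
```

```bash
python3 q.py
```

```text
t 26.85 tcp [513.6 -54.1 123. ] jaw 8.33 down [ 0.0098 -0.0054 -0.9999] q6 -0.44 F [ 0.1 -2.  16.8] open 0.154
 turn ry units -0.2269  shift units xyz [-0.014  0.001  0.015]
[-0.5   0.35  0.01]
```

Emit:
{"api": "send_rows", "payload": {"plan": [[[0, 0, 0], [0, 0.005, 0]], [[0, 0, 0], [0, 0, 0]]]}}

```text
time: 27.05
eef_pos: [0.5136, -0.0542, 0.123]
tcp_rot: [-0.527, 0.467, -0.475, 0.528]
contact_force: [-0.7, -2.6, 16.8]
opening: 0.154
```

```bash
python3 q.py
```

```text
t 27.05 tcp [513.6 -54.2 123. ] jaw 6.52 down [ 0.0098 -0.0054 -0.9999] q6 -0.41 F [-0.7 -2.6 16.8] open 0.154
 turn ry units -0.2319  shift units xyz [-0.014  0.001  0.016]
[-0.46  0.3   0.02]
```

Emit:
{"api": "send_rows", "payload": {"plan": [[[0, 0, 0], [0, 0.005, 0]], [[0, 0, 0], [0, 0, 0]]]}}

```text
time: 27.25
eef_pos: [0.5136, -0.0542, 0.123]
tcp_rot: [-0.519, 0.475, -0.483, 0.521]
contact_force: [-0.3, -2.7, 16.2]
opening: 0.153
```

```bash
python3 q.py
```

```text
t 27.25 tcp [513.6 -54.2 123. ] jaw 4.73 down [ 0.0096 -0.0055 -0.9999] q6 -0.38 F [-0.3 -2.7 16.2] open 0.153
 turn ry units -0.2369  shift units xyz [-0.013  0.001  0.015]
[-0.51  0.37 -0.02]
```

Emit:
{"api": "send_rows", "payload": {"plan": [[[0, 0, 0], [0, 0.005, 0]], [[0, 0, 0], [0, 0, 0]]]}}

```text
time: 27.45
eef_pos: [0.5136, -0.0542, 0.1231]
tcp_rot: [-0.512, 0.483, -0.491, 0.514]
contact_force: [-0.0, -2.4, 16.3]
opening: 0.153
```

```bash
python3 q.py
```

```text
t 27.45 tcp [513.6 -54.2 123.1] jaw 2.93 down [ 0.0097 -0.0055 -0.9999] q6 -0.35 F [-0.  -2.4 16.3] open 0.153
 turn ry units -0.2419  shift units xyz [-0.013  0.001  0.015]
[-0.56  0.33  0.04]
```

Emit:
{"api": "send_rows", "payload": {"plan": [[[0, 0, 0], [0, 0.005, 0]], [[0, 0, 0], [0, 0, 0]]]}}

```text
time: 27.65
eef_pos: [0.5136, -0.0542, 0.1231]
tcp_rot: [-0.504, 0.491, -0.499, 0.506]
contact_force: [-0.3, -3.1, 16.8]
opening: 0.153
```

```bash
python3 q.py
```

```text
t 27.65 tcp [513.6 -54.2 123.1] jaw 1.13 down [ 0.0097 -0.0055 -0.9999] q6 -0.32 F [-0.3 -3.1 16.8] open 0.153
 turn ry units -0.2469  shift units xyz [-0.013  0.001  0.016]
[-0.56  0.32  0.05]
```

Emit:
{"api": "send_rows", "payload": {"plan": [[[0, 0, 0], [0, 0.005, 0]], [[0, 0, 0], [0, 0, 0]]]}}

```text
time: 27.85
eef_pos: [0.5136, -0.0542, 0.123]
tcp_rot: [0.496, -0.499, 0.507, -0.498]
contact_force: [-0.5, -2.1, 16.7]
opening: 0.154
```

```bash
python3 q.py
```

```text
t 27.85 tcp [513.6 -54.2 123. ] jaw -0.67 down [ 0.0095 -0.0055 -0.9999] q6 -0.29 F [-0.5 -2.1 16.7] open 0.154
 turn ry units 0.2481  shift units xyz [ 0.013  0.001 -0.016]
[-0.52  0.34 -0.02]
```

Emit:
{"api": "send_rows", "payload": {"plan": [[[0, 0, 0], [0, 0.005, 0]], [[0, 0, 0], [0, 0, 0]]]}}

```text
time: 28.05
eef_pos: [0.5136, -0.0542, 0.123]
tcp_rot: [0.488, -0.507, 0.514, -0.49]
contact_force: [-1.2, -3.3, 15.8]
opening: 0.155
```

```bash
python3 q.py
```

```text
t 28.05 tcp [513.6 -54.2 123. ] jaw -2.47 down [ 0.0095 -0.0055 -0.9999] q6 -0.26 F [-1.2 -3.3 15.8] open 0.155
 turn ry units 0.2431  shift units xyz [ 0.013  0.001 -0.016]
[-0.49  0.32  0.02]
```

Emit:
{"api": "send_rows", "payload": {"plan": [[[0, 0, 0], [0, 0.005, 0]], [[0, 0, 0], [0, 0, 0]]]}}

```text
time: 28.25
eef_pos: [0.5136, -0.0542, 0.123]
tcp_rot: [0.48, -0.515, 0.522, -0.482]
contact_force: [-0.8, -2.2, 16.3]
opening: 0.154
```

```bash
python3 q.py
```

```text
t 28.25 tcp [513.6 -54.2 123. ] jaw -4.27 down [ 0.0095 -0.0055 -0.9999] q6 -0.22 F [-0.8 -2.2 16.3] open 0.154
 turn ry units 0.2381  shift units xyz [ 0.013  0.001 -0.016]
[-0.52  0.35  0.03]
```

Emit:
{"api": "send_rows", "payload": {"plan": [[[0, 0, 0], [0, 0.005, 0]], [[0, 0, 0], [0, 0, 0]]]}}

```text
time: 28.45
eef_pos: [0.5136, -0.0542, 0.1231]
tcp_rot: [0.472, -0.522, 0.529, -0.474]
contact_force: [0.0, -3.2, 16.8]
opening: 0.155
```

```bash
python3 q.py
```

```text
t 28.45 tcp [513.6 -54.2 123.1] jaw -6.07 down [ 0.0095 -0.0055 -0.9999] q6 -0.19 F [ 0.  -3.2 16.8] open 0.155
 turn ry units 0.2331  shift units xyz [ 0.013  0.001 -0.016]
[-0.58  0.36  0.04]
```

Emit:
{"api": "send_rows", "payload": {"plan": [[[0, 0, 0], [0, 0.005, 0]], [[0, 0, 0], [0, 0, 0]]]}}

```text
time: 28.65
eef_pos: [0.5136, -0.0542, 0.1231]
tcp_rot: [0.463, -0.529, 0.537, -0.466]
contact_force: [-0.3, -2.2, 16.3]
opening: 0.154
```

```bash
python3 q.py
```

```text
t 28.65 tcp [513.6 -54.2 123.1] jaw -7.87 down [ 0.0095 -0.0055 -0.9999] q6 -0.16 F [-0.3 -2.2 16.3] open 0.154
 turn ry units 0.2281  shift units xyz [ 0.013  0.001 -0.016]
[-0.54  0.36  0.03]
```

Emit:
{"api": "send_rows", "payload": {"plan": [[[0, 0, 0], [0, 0.005, 0]], [[0, 0, 0], [0, 0, 0]]]}}

```text
time: 28.85
eef_pos: [0.5135, -0.0542, 0.1231]
tcp_rot: [0.455, -0.537, 0.544, -0.457]
contact_force: [-1.0, -3.2, 16.9]
opening: 0.155
```

```bash
python3 q.py
```

```text
t 28.85 tcp [513.5 -54.2 123.1] jaw -9.67 down [ 0.0094 -0.0055 -0.9999] q6 -0.13 F [-1.  -3.2 16.9] open 0.155
 turn ry units 0.2231  shift units xyz [ 0.013  0.001 -0.016]
[-0.48  0.36  0.04]
```

Emit:
{"api": "send_rows", "payload": {"plan": [[[0, 0, 0], [0, 0.005, 0]], [[0, 0, 0], [0, 0, 0]]]}}

```text
time: 29.05
eef_pos: [0.5135, -0.0542, 0.123]
tcp_rot: [0.446, -0.544, 0.551, -0.449]
contact_force: [-0.7, -3.1, 16.8]
opening: 0.155
```

```bash
python3 q.py
```

```text
t 29.05 tcp [513.5 -54.2 123. ] jaw -11.47 down [ 0.0094 -0.0055 -0.9999] q6 -0.1 F [-0.7 -3.1 16.8] open 0.155
 turn ry units 0.2181  shift units xyz [ 0.013  0.001 -0.016]
[-0.51  0.36  0.03]
```

Emit:
{"api": "send_rows", "payload": {"plan": [[[0, 0, 0], [0, 0.004, 0]], [[0, 0, 0], [0, 0, 0]]]}}

```text
time: 29.25
eef_pos: [0.5134, -0.0542, 0.123]
tcp_rot: [0.44, -0.549, 0.556, -0.442]
contact_force: [-0.9, -1.6, 16.0]
opening: 0.157
```

```bash
python3 q.py
```

```text
t 29.25 tcp [513.4 -54.2 123. ] jaw -12.84 down [ 0.0088 -0.0056 -0.9999] q6 -0.07 F [-0.9 -1.6 16. ] open 0.157
 turn ry units 0.2143  shift units xyz [ 0.011  0.001 -0.015]
[-0.48  0.38  0.25]
```

Emit:
{"api": "send_rows", "payload": {"plan": [[[0, 0, 0], [0, 0.0015, 0]], [[0, 0, 0], [0, 0, 0]]]}}

```text
time: 29.45
eef_pos: [0.5132, -0.0541, 0.123]
tcp_rot: [0.438, -0.551, 0.558, -0.44]
contact_force: [-1.2, -2.3, 17.2]
opening: 0.159
```

```bash
python3 q.py; python3 - <<'E'
from h import *
s=read_camera("side");cv2.imwrite("pics/c9.png",crop(s["img"],240,150,90,90,6))
E
```

```text
t 29.45 tcp [513.2 -54.1 123. ] jaw -13.32 down [ 0.0083 -0.0056 -1.    ] q6 -0.07 F [-1.2 -2.3 17.2] open 0.159
 turn ry units 0.213  shift units xyz [ 0.01   0.001 -0.015]
[-0.39  0.5   0.36]
```

View pics/c9.png

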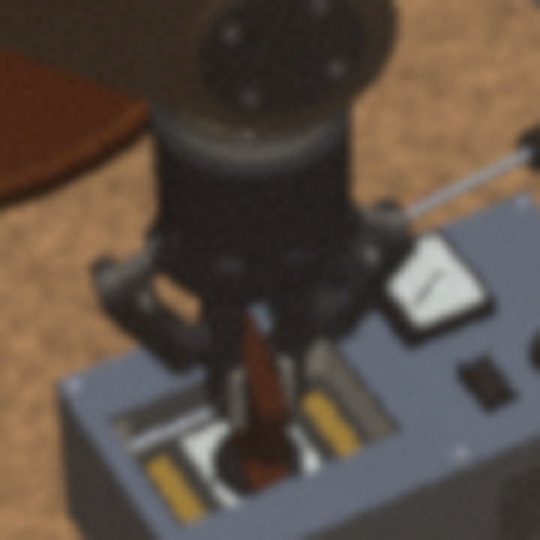

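Torque rose from about 0.03 to 0.25 and then 0.36 N m at 103° while the jaw began to lag, so that is the stop. The picture shows the bar crosswise, under the deck at the near side (crop (265,470)). I'll let it spring up slowly into the notch.

Emit:
{"api": "send_rows", "payload": {"plan": [[[0, -0.015, 0], [0, -0.001, 0]], [[0, -0.015, 0], [0, 0, 0]], [[0, 0, 0], [0, 0, 0]]]}}

```text
time: 29.8
eef_pos: [0.513, -0.0539, 0.1252]
tcp_rot: [0.439, -0.55, 0.557, -0.441]
contact_force: [1.4, -2.3, 11.5]
opening: 0.153
```

```bash
python3 q.py
```

```text
t 29.8 tcp [513.  -53.9 125.2] jaw -13.05 down [ 0.0088 -0.0051 -0.9999] q6 -0.07 F [ 1.4 -2.3 11.5] open 0.153
 turn ry units 0.2137  shift units xyz [ 0.008  0.019 -0.014]
[-0.58 -0.12  0.16]
```

Emit:
{"api": "send_rows", "payload": {"plan": [[[0, -0.012, 0], [0, 0, 0]], [[0, -0.008, 0], [0, 0, 0]], [[0, 0, 0], [0, 0, 0]]]}}

```text
time: 30.1
eef_pos: [0.5129, -0.0539, 0.1273]
tcp_rot: [0.439, -0.55, 0.557, -0.441]
contact_force: [1.5, -2.6, 9.1]
opening: 0.155
```

```bash
python3 q.py
```

```text
t 30.1 tcp [512.9 -53.9 127.3] jaw -13.06 down [ 0.0089 -0.0051 -0.9999] q6 -0.07 F [ 1.5 -2.6  9.1] open 0.155
 turn ry units 0.2137  shift units xyz [ 0.008  0.037 -0.013]
[-0.62 -0.15  0.13]
```

Emit:
{"api": "send_rows", "payload": {"plan": [[[0, -0.01, 0], [0, 0, 0]], [[0, 0, 0], [0, 0, 0]]]}}

```text
time: 30.3
eef_pos: [0.5129, -0.0539, 0.1284]
tcp_rot: [0.439, -0.55, 0.557, -0.441]
contact_force: [1.9, -3.6, 8.7]
opening: 0.151
```

Emit:
{"api": "send_rows", "payload": {"plan": [[[0, -0.008, 0], [0, 0, 0]], [[0, 0, 0], [0, 0, 0]]]}}

```text
time: 30.5
eef_pos: [0.5128, -0.054, 0.1284]
tcp_rot: [0.438, -0.55, 0.557, -0.441]
contact_force: [2.9, -4.4, 4.9]
opening: 0.155
```

```bash
python3 q.py
```

```text
t 30.5 tcp [512.8 -54.  128.4] jaw -13.08 down [ 0.0092 -0.0051 -0.9999] q6 -0.07 F [ 2.9 -4.4  4.9] open 0.155
 turn ry units 0.2137  shift units xyz [ 0.006  0.046 -0.014]
[-0.6  -0.63  0.07]
```

The bar stopped 5.4 mm up, and the deck now takes the load. I'll release it.

Emit:
{"api": "send_rows", "payload": {"plan": [[[0, 0, 0], [0, 0, 0]], [[0, 0, 0], [0, 0, 0]], [[0, 0, 0], [0, 0, 0]], [[0, 0, 0], [0, 0, 0]]], "gripper": 0.55}}

```text
time: 30.9
eef_pos: [0.5088, -0.0516, 0.1251]
tcp_rot: [-0.44, 0.554, -0.553, 0.439]
contact_force: [0.7, -0.7, -0.4]
opening: 0.45
```

Emit:
{"api": "send_rows", "payload": {"plan": [[[0, -0.1, 0], [0, 0, 0]], [[0, -0.3, 0], [0, 0, 0]], [[0, -0.4, 0], [0, 0, 0]], [[0, -0.4, 0], [0, 0, 0]], [[0, -0.2, 0.35], [0, 0, 0]], [[0, 0, 0.38], [0, 0, 0]], [[0, 0, 0.38], [0, 0, 0]], [[0, 0, 0], [0, 0, 0]], [[0, 0, 0], [0, 0, 0]]]}}

```text
time: 31.8
eef_pos: [0.6395, -0.0822, 0.293]
tcp_rot: [-0.44, 0.555, -0.553, 0.439]
contact_force: [-1.5, -0.2, 0.3]
opening: 0.45
```

```bash
python3 q.py; python3 - <<'E'
from h import *
s=read_camera("side");t=read_camera("top")
cv2.imwrite("pics/c10.png",np.hstack([crop(s["img"],160,85,160,160,2.5),crop(s["img"],250,185,64,64,6.25)]))
a=cv2.imread("pics/top0.png"); 
# bystander drift since the start (top view, unoccluded spots)
for n,(u,v,w,h) in dict(turntable=(108,165,62,100),cartr=(390,210,30,38),pump=(305,125,35,50),driver=(226,120,14,55)).items():
    d=cv2.phaseCorrelate(*[cv2.cvtColor(i[v:v+h,u:u+w],cv2.COLOR_BGR2GRAY).astype(np.float32) for i in(a,t["img"])]); print(n,np.round(d[0],2),round(d[1],2))
E
```

```text
t 31.8 tcp [639.5 -82.2 293. ] jaw -13.12 down [-2.4e-03  7.0e-04 -1.0e+00] q6 -0.06 F [-1.5 -0.2  0.3] open 0.45
 turn ry units 0.2136  shift units xyz [ 1.062  1.418 -0.249]
[-0.02 -0.02 -0.03]
turntable [-0.01  0.02] 0.98
cartr [0.01 0.03] 0.94
pump [ 0.36 -0.35] 0.36
driver [0.52 0.09] 1.0
```

View pics/c10.png

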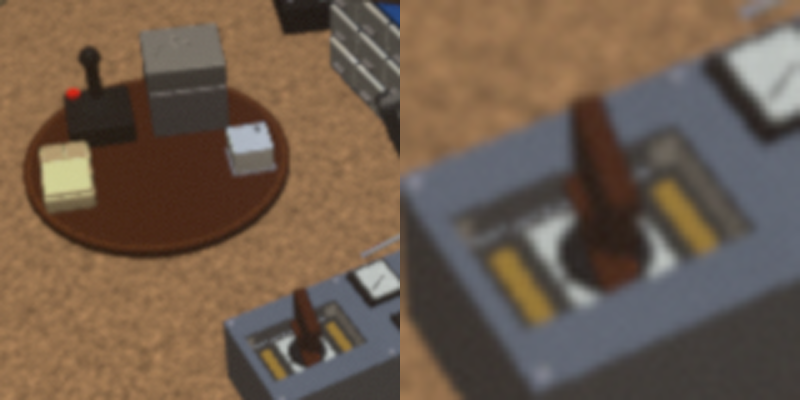

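The picture shows the bar crosswise and held under the deck, with the pile down and the turntable items undisturbed. I'll do one numeric check of the pile and the loose tools, then hand in.

```bash
python3 - <<'E'
from h import *
s=read_camera("side");a=cv2.imread("pics/side0.png")
for n,(u,v,w,h) in dict(pump=(350,232,80,26),driver=(325,155,35,30),cart=(330,360,72,58),turntable=(165,95,115,50)).items():
    d=cv2.phaseCorrelate(*[cv2.cvtColor(i[v:v+h,u:u+w],cv2.COLOR_BGR2GRAY).astype(np.float32) for i in(a,s["img"])]); print(n,np.round(d[0],2),round(d[1],2))
p=[p for p,_ in strips(s,258,210,48,32,smin=120,n=2)]; print(p,pose(s,p,.080))
sign_off()
E
```

```text
pump [-0.07  0.42] 0.95
driver [0.27 0.11] 0.93
cart [-0.    0.02] 1.05
turntable [0.01 0.01] 1.0
[array([268.89220779, 230.11071429]), array([294.99114441, 219.06675749])] (array([512.2, -53.2]), 75.9, 179.9)
the job is handed in; nothing more can be done
```

The job is done and handed in at about 32 s of the 72 s allowed. Both packs lie flat in the well, pack_b below and pack_a on top. The bar is turned clockwise, sprung up into its notch, and holds the pile down with the gripper clear.

**Pressing and turning:** I set the bar lengthways and pressed to the hard stop at about 15–17 N, briefly 21 N. The stop came at about 103°: the torque rose from about 0.03 to 0.25 N m. One further half-degree step confirmed it at 0.36 N m, and I stopped there. I then let the bar rise 5.4 mm until it met the deck's underside, and released it.

**Last checks:**
- **Pile:** after release, the picture shows the bar crosswise under the deck. The upper pack's brass strips measured 75.9 mm apart at the locked height, against 76 mm expected. The pile is within about 1 mm of the well's centre and square to it.
- **Bystanders:** the side view shows the turntable and cartridge shifted by at most 0.02 px.
- **Less certain:** the solder pump and screwdriver read shifts of 0.4 px and 0.3 px in the side view. The top view of the pump matched poorly (0.36 confidence, shift about 0.5 px), and the screwdriver read 0.5 px there. I took these for occlusion or shading by the arm, since the robot never went near either, but I did not confirm it.

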